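# Mesh and hold the hinge leaf of a beam-shield flap

## Robot

A 6-joint arm with a two-finger parallel gripper is mounted at the origin on a cart in front of the work surface, level with it; the furniture and walls round the work are solid. World frame = base frame: x ahead of the robot, y to its left, z up, the work surface at z = 0. Lengths are in mm, angles in rad, forces in N, time in s.
With the tool pointing down it reaches from about 300 to 750 mm from the base axis. Payload 8.5 kg.
Tool frame: the origin (TCP) lies at the very end of the fingers, on their centre line; the grasp point (between the pads) lies hold_point_z behind it (hold_point_z is the distance from the TCP to the grasp point, in mm); z points along the fingers, y is the line along which they close (so a half turn about z gives the same grasp; the last joint's range is limited). The gripper opens to 88 mm and grips with 3 to 60 N. Pads are 18 mm wide; open, the fingers measure 123 mm over their backs; the gripper's body (75 mm by 187 mm) begins 45 mm behind the grasp point.
Start: joints at [1.068, 0.381, 1.297, -0, 1.464, -0.215], TCP at [156.105, 527.363, 238.748] pointing down, gripper open.
Joint ranges: [-3.11, 3.11], [-0.89, 2.33], [0.22, 2.48], [-1.42, 4.56], [0.17, 2.85], [-2.88, 2.88]. Speed limits (rad/s): [2.39, 2.39, 3.14, 3.14, 3.14, 3.14].

## Interface

Orientations are given as a unit quaternion [x, y, z, w].
In Python, from bench import sense, read_camera, calibration, finish_job, spot_in, place_of, hold_point_z gives the robot as it stands. The module is installed in compiled form; this text tells all that it offers.
- The arm moves only by the shell command python3 -m pendant 'ROWS'. ROWS is JSON, a list of rows, each a list of 7 numbers: the shift along the tool's x, y, z in mm, then the turn, a rotation vector about the tool's x, y, z in degrees, then the opening in per cent of the stroke, from 0 (shut) to 100 (fully open). A call has 1 to 12 rows; each row is the pose to reach, as a shift and turn from the pose commanded when the call began, along the tool's axes at that moment; what a row does not reach only later rows make up. A row lasts 1/8 s, in which the tool goes at most 62.5 mm and 10.7 degrees, less where a joint would pass 70% of its speed; a pose out of reach is approached as far as the arm can. A call with a gripper value outside its range is refused whole. The fingers move at their own pace and stop on an object; the grip force is fixed at half the most. Time passes only in rows, so rows that repeat a pose let the fingers close. It gives the time, the measured TCP pose, the force, the opening and the grip force at its end, in the units of the state.
- sense(): the state, without advancing time (a new reading comes with each control period).
- read_camera(name): name is "scene" or "top" or "wrist"; returns the picture (384x512x3 uint8, red, green, blue); there is no depth.
- calibration(name): a dict with "fovy" (degrees; the focal length in pixels is half the picture's height over the tangent of half this angle, whatever the lens; pixels are square), "cx", "cy" (the principal point, pixels), "R" (3x3) and "t" (3): a world point X has camera coordinates R X + t; the wrist camera has in their place "hand_eye" (4x4, takes a point from camera to tool coordinates, whose origin is the TCP and whose axes are the flange's). Camera axes: x right, y down, z forward; pixel columns grow to the right and rows downward; lengths in mm; the calibration is good to about 2 mm. A picture is of the moment at which its call begins: read the wrist's pose just before it. calibration takes no time and is no camera call.
- finish_job(): hands the job in; it is judged then, once.
Trained networks look in the newest picture that a camera, given by its name, has taken for a name from the list of things; names that differ only in an ending like _2 or _b are one class to them, and where a whole thing is asked for, a point or a joint stands for the part that bears it (a point fixed in the world has none). Each returns a list of dicts, best first, with "confidence" (0 to 1); they miss things now and then, are a little off and sometimes report something else, mostly with a low value. They report only what shows in the picture. A call takes as long as a camera call. They do not tell look-alikes from the thing itself.
- spot_in(camera, query): "bbox" ([left, top, width, height] in pixels, round what is visible of it).
- place_of(camera, query): "at" ([column, row] in pixels: a listed point, or the origin of a listed thing).
The state is a dict: "t": time; "q": joint angles; "dq": joint speeds; "joint_efforts": joint torques, N m; "tcp_pos": TCP position; "tcp_rot": TCP orientation; "ft_force": force on the tool from outside, world axes, zero at the start; "moment": the same for the moment, N m; "opening": finger opening in mm; "grip_force": force on a finger pad.
Only numpy, scipy, OpenCV 4.12 (cv2) and the standard library are available. Lean on these libraries where they do the work, as an engineer would, in place of code of your own. Each camera call takes 0.05 s, during which the arm holds its last target. There are 200 camera calls.

## Task

First swing the bench magnifier round by its upright grip until its lens is well clear of the hinge block (lens centre at least 12 cm away seen from above, where it stays). Then take from the rack the hinge leaf that has one knuckle in the middle, and lower that knuckle, plate upwards, between the two knuckles on the hinge block so that the holes line up and a pin could be slid straight through. Finish while holding the leaf in the air like that, still in the gripper and not resting on the block, and leave everything else alone.

Things in the scene. Friction and masses are not known exactly. Their poses are not given: they have to be found in the camera images.
- jamb: Hinge block, fixed to the table: black block 96 mm wide (y), on its front (-x) an aluminium leaf plate 8 mm thick, 90 mm wide, with two knuckles on top. Origin at table level straight below the middle of the hinge line; x = plate normal, y = along the hinge line, z up. Block and foot reach from x = -18 to +58 mm and 70 mm high, the leaf plate 76 mm, the knuckles 99 mm high.
- jamb_bore (a point): Middle of the block's hinge line, 90 mm above the table, half-way between its two knuckles on the axis of their holes; axes as jamb. The knuckles are tubes along y, outer diameter 18 mm, hole 10 mm, from 15 to 34 mm either side of this point: a gap 30 mm long, free for 14 mm below the axis. The pin is 6 mm thick.
- leaf: The leaf to take: loose aluminium leaf, about 0.16 kg, upright in the rack. Plate 8 mm thick (x), 90 wide (y), 70 high; one tube knuckle (24 mm long, 18 outside, hole 10, along y) in the middle below its lower edge. Origin at the knuckle's underside; symmetric both ways. Hole axis 9 mm, plate edges 23 and 93 mm above the origin. With holes lined up the lower edge is 5 mm above the block's knuckles.
- leaf_centre (a point): Centre of that leaf's plate, 58 mm above its underside, 49 mm above its hole axis, 35 mm below its top edge; grip it here or a little higher, across the 8 mm thickness (x). Axes as leaf: x = plate normal, y = along the width and the hole.
- leaf_bore (a point): Centre of the hole through that leaf's knuckle; axes as leaf, hole along y.
- other_leaf_centre (a point): Centre of the plate of the other loose leaf, which does not fit: same plate, but two knuckles below its outer parts and a gap in the middle, like the leaf on the hinge block. The two leaves stand side by side in the rack in either order. Leave it standing.
- rack: Grey rack fixed to the table, 70 x 230 mm. Origin at table level in its middle, y along its length. Its floor is 10 mm high; the leaves stand on it at y = -52.5 and +52.5 mm, the outer 7 mm of each plate edge in grooves (11 mm wide) of posts that reach 61 mm above the table. A leaf is drawn straight up, free once raised 40 mm; it stands 42 mm above the posts; its faces are open between them.
- magnifier (a joint): Swing of the magnifier's arm about its vertical stand, rad, -0.3 to 2.0; grows clockwise seen from above; starts near 0 with the lens over the hinge block. Growing values carry the lens away from the robot and to its right, off the block (about 1.1 more is enough). Stiff with dry friction (0.25 N m, about 1 N at the grip), it stays where it is left.
- mag_pivot (a point): Pivot of the magnifier's arm, on the vertical axis of its stand, 200 mm above the table. The stand (disc foot 70 mm across, 16 mm rod) is fixed to the table; it reaches 223 mm high.
- mag_grip (a point): Middle of the graspable part of the magnifier's upright black grip, a round peg 14 mm thick on the outer rim of the lens ring, 205 mm from the pivot axis; this point is 236 mm above the table, the peg stands free from 209 to 252 mm. It can be pinched from above.
- lens (a point): Centre of the magnifier's round lens, 150 mm from the pivot axis, 203 mm above the table; black ring of 96 mm outer diameter, from 197 to 209 mm high.
- pin_block: Small black block 36 x 50 x 20 mm, fixed to the table, with the steel hinge pin standing in it up to 92 mm high; not used. Origin at table level.
- lens_box: Bystander: small white octagonal plastic lens box, 38 x 42 x 19 mm, loose. Origin on its underside.
- lens_post: Bystander: round lens on a post and slotted foot, 58 x 77 x 93 mm, loose. Origin on its underside.
- mirror_post: Bystander: mirror mount on a post and foot, 97 x 53 x 89 mm, loose. Origin on its underside.
Mind the look-alikes: they are no part of the job. What is shaped like the leaf but green is not meant.

How it is judged:
By the outcome, as a careful person would: the job done as asked, in the order asked, and still so for the second after the job is handed in, while the arm keeps its last pose, push and grip.
It also fails if it takes over 58 s, if anything falls off the work surface, if the arm or the gripper's body presses on something with over 40 N, if the wrist force passes 120 N, or if a joint passes its speed limit or range.

## Working session

There is one attempt and no reset: what is moved stays moved. The work goes in short steps, Python scripts to look and compute and a shell command to move; the robot and the scene stay as the last step left them, time stands still between calls to the robot, and variables do not carry over. Pictures are saved under pics/ and viewed, at most 11 in all, crops included, and the job is handed in when it is done.

```bash
mkdir -p pics
cat > h.py <<'E'
import numpy as np, cv2, json
from scipy.spatial.transform import Rotation as Ro
from bench import *
def K(c):
    f=192/np.tan(np.radians(c["fovy"])/2); return f
def cam(name,s=None):
    c=calibration(name)
    if name=="wrist":
        s=s or sense(); H=np.array(c["hand_eye"]); Rt=Ro.from_quat(s["tcp_rot"]).as_matrix()
        Rw=Rt@H[:3,:3]; o=Rt@H[:3,3]+np.array(s["tcp_pos"])
        return c,Rw,o
    R=np.array(c["R"]); t=np.array(c["t"]); return c,R.T,-R.T@t
def ray(name,px,s=None):
    c,Rw,o=cam(name,s); d=Rw@np.array([(px[0]-c["cx"])/K(c),(px[1]-c["cy"])/K(c),1]); return o,d/np.linalg.norm(d)
def atz(name,px,z,s=None):
    o,d=ray(name,px,s); return o+d*(z-o[2])/d[2]
def proj(name,X,s=None):
    c,Rw,o=cam(name,s); p=Rw.T@(np.array(X)-o); return np.array([c["cx"]+K(c)*p[0]/p[2],c["cy"]+K(c)*p[1]/p[2]])
def tri(rs):
    A=np.zeros((3,3));b=np.zeros(3)
    for o,d in rs:
        P=np.eye(3)-np.outer(d,d);A+=P;b+=P@o
    X=np.linalg.solve(A,b); return X,[np.linalg.norm((np.eye(3)-np.outer(d,d))@(X-o)) for o,d in rs]
def save(name,f):
    im=read_camera(name); cv2.imwrite("pics/"+f,im[:,:,::-1]); return im
E
python3 - <<'E'
from h import *
np.set_printoptions(precision=1,suppress=True)
s=sense(); print(s["tcp_rot"],hold_point_z if not callable(hold_point_z) else hold_point_z(),s["opening"])
print(Ro.from_quat(s["tcp_rot"]).as_matrix())
a=save("scene","s.png"); b=save("top","t.png")
cv2.imwrite("pics/st.png",np.vstack([a,b])[:,:,::-1])
Z=dict(jamb=0,jamb_bore=90,leaf_centre=68,other_leaf_centre=68,rack=0,mag_pivot=200,mag_grip=236,lens=203,leaf_bore=19,pin_block=0)
for q in Z:
  for c in("top","scene"):
    for r in place_of(c,q)[:3]: print(q,c,np.array(r["at"]),round(r["confidence"],2),atz(c,r["at"],Z[q]))
E
```

```text
[ 0.1  1.  -0.  -0. ] 18.700000000000003 88.58406313622596
[[-1.   0.3 -0. ]
 [ 0.3  1.  -0. ]
 [ 0.  -0.  -1. ]]
jamb top [256.4 184.9] 0.88 [560.2 -92.7   0. ]
jamb scene [261.2 231.3] 0.61 [ 557.2 -103.2    0. ]
jamb_bore top [254.6 177.4] 0.59 [564.4 -85.9  90. ]
leaf_centre top [330.  173.4] 0.72 [ 587.1 -300.9   68. ]
leaf_centre top [177.4 189.6] 0.66 [527.3 130.2  68. ]
leaf_centre top [181.3 195.8] 0.39 [510.  118.3  68. ]
leaf_centre scene [187.8 193.6] 0.98 [525.1 146.1  68. ]
leaf_centre scene [260.4 228.6] 0.4 [ 496.9 -129.3   68. ]
other_leaf_centre top [136.5 199.5] 0.7 [495.8 242.6  68. ]
other_leaf_centre top [259.  164.6] 0.55 [606.6 -97.6  68. ]
other_leaf_centre scene [160.7 190.5] 0.61 [493.5 229.5  68. ]
other_leaf_centre scene [261.2 204.6] 0.24 [596.3 -78.9  68. ]
rack top [164.3 199.3] 0.71 [508.8 178.1   0. ]
rack scene [361.1 269.1] 0.73 [ 562.5 -413.3    0. ]
rack scene [177.4 205.5] 0.63 [525.9 195.1   0. ]
rack scene [319.2 306.4] 0.33 [ 384.6 -358.9   -0. ]
mag_pivot top [300.7 200.6] 0.58 [ 485.6 -202.6  200. ]
mag_pivot scene [287.6 204.5] 0.62 [ 477.  -210.7  200. ]
mag_grip top [244.4 148.1] 0.74 [608.1 -57.  236. ]
mag_grip scene [259.4 153.2] 0.69 [609.2 -57.6 236. ]
lens top [258.7 163.3] 0.83 [578.2 -94.2 203. ]
lens scene [261.3 168.7] 0.58 [586.  -77.8 203. ]
leaf_bore top [325.6 172.6] 0.64 [ 599.8 -296.6   19. ]
leaf_bore top [180.4 197.8] 0.52 [511.8 128.   19. ]
leaf_bore scene [192.3 208.6] 0.81 [519.3 128.   19. ]
leaf_bore scene [324.6 244.1] 0.76 [ 584.3 -295.8   19. ]
leaf_bore scene [319.3 307.6] 0.45 [ 366.2 -363.5   19. ]
pin_block top [213.6 234.5] 0.73 [409.2  28.3   0. ]
pin_block scene [194.1 248.8] 0.49 [389.1  27.3   0. ]
```

```bash
python3 -c "
import cv2,numpy as np
a=cv2.imread('pics/s.png');b=cv2.imread('pics/t.png')
cv2.imwrite('pics/st2.png',cv2.resize(np.hstack([a,b]),(800,300),interpolation=cv2.INTER_AREA))"
```

```text
(no output)
```

View pics/s.png

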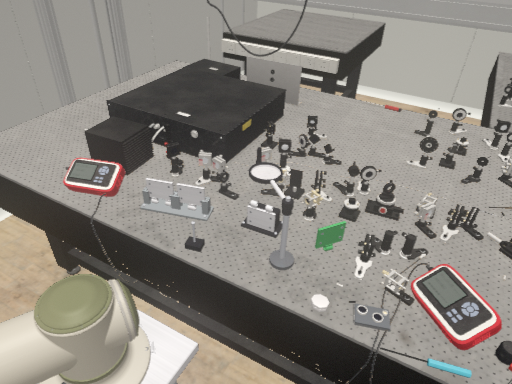

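View pics/t.png

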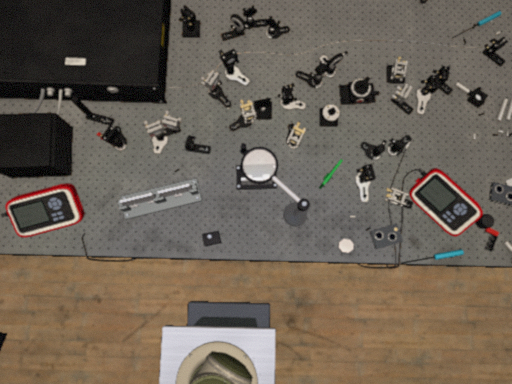

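```bash
python3 -c "
import cv2,numpy as np
a=cv2.imread('pics/s.png');b=cv2.imread('pics/t.png')
c=cv2.resize(a[170:225,135:220],None,fx=8,fy=8,interpolation=cv2.INTER_CUBIC)
cv2.imwrite('pics/c1.png',c)
d=np.hstack([cv2.resize(a[195:240,235:290],(400,327)),cv2.resize(b[170:225,110:210],(400,327))])
cv2.imwrite('pics/c2.png',np.vstack([cv2.resize(c,(800,518))[:, :],])[:518])"
```

```text
(no output)
```

View pics/c1.png

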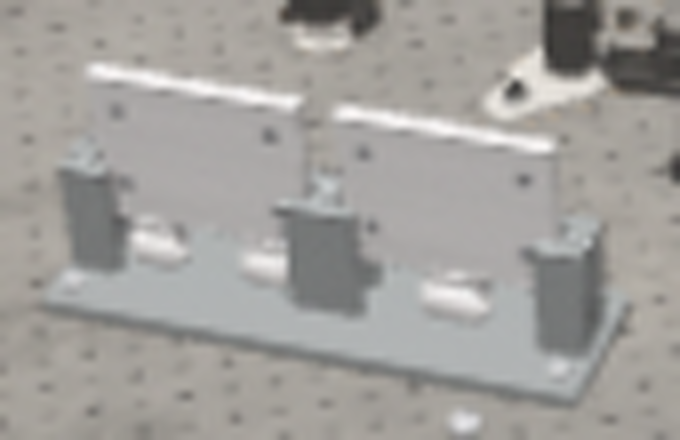

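```bash
cat >> h.py <<'E'
def go(target,psi=None,s=None):
    "tool-axis shift and turn about tool z for a world TCP target and tool-y bearing (deg)"
    s=s or sense(); R=Ro.from_quat(s["tcp_rot"]).as_matrix()
    sh=R.T@(np.array(target)-s["tcp_pos"]); cur=np.degrees(np.arctan2(R[1,1],R[0,1]))
    tilt=np.degrees(np.arccos(-R[2,2]))
    return np.round(sh,1), cur, None if psi is None else round(-((psi-cur+180)%360-180),1), round(tilt,2)
E
python3 - <<'E'
from h import *
np.set_printoptions(precision=3,suppress=True)
print(np.array(calibration("wrist")["hand_eye"]),calibration("wrist")["fovy"])
print(go([480,130,330],15.5)); print(sense()["t"])
E
```

```text
[[  -0.      -0.947   -0.322   82.385]
 [   1.      -0.001    0.001   -1.197]
 [  -0.001   -0.322    0.947 -145.942]
 [   0.       0.       0.       1.   ]] 61.09672652367489
(array([-423.4, -289.1,  -91.3]), np.float64(73.51291851552799), np.float64(58.0), np.float64(0.0))
1.1
```

```bash
python3 -m pendant '[[-40,-30,-60,0,0,6,60],[-85,-60,-91,0,0,13,60],[-130,-90,-91,0,0,20,60],[-180,-120,-91,0,0,27,60],[-230,-155,-91,0,0,34,60],[-280,-190,-91,0,0,41,60],[-330,-225,-91,0,0,48,60],[-380,-260,-91,0,0,54,60],[-423,-289,-91,0,0,58,60],[-423,-289,-91,0,0,58,60]]'
python3 - <<'E'
from h import *
np.set_printoptions(precision=1,suppress=True)
s=sense(); im=save("wrist","w1.png")
Z=dict(leaf_centre=68,other_leaf_centre=68,rack=0,leaf_bore=19)
for q in Z:
    for r in place_of("wrist",q)[:3]: print(q,np.array(r["at"]),round(r["confidence"],2),atz("wrist",r["at"],Z[q],s))
print(s["tcp_pos"],s["t"])
E
```

```text
t: 2.35
tcp_pos: [481.3, 127.7, 329.0]
tcp_rot: [0.607, 0.795, -0.0, -0.0]
ft_force: [-0.3, 1.2, -1.2]
opening: 52.8
grip_force: 0.0
leaf_centre [292.9 153.6] 0.79 [533.8 131.3  68. ]
other_leaf_centre [291.3  62. ] 0.93 [499.3 235.1  68. ]
rack [285.7 107.4] 0.83 [516.1 180.    0. ]
leaf_bore [285.8 143.9] 0.79 [528.8 132.9  19. ]
leaf_bore [246.3 371.4] 0.5 [ 582.5 -288.4   19. ]
leaf_bore [266.4 275.3] 0.49 [561.8 -82.2  19. ]
[481.3 127.7 329. ] 2.35
```

View pics/w1.png

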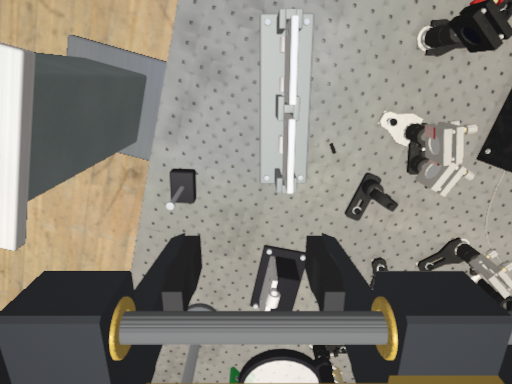

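Run:
```python
from h import *
np.set_printoptions(precision=1,suppress=True)
s=sense();
im=cv2.imread("pics/w1.png")
for a,b in [((297,12),(292,190)),((293,115),(290.5,188))]:
  A=atz("wrist",a,103,s);B=atz("wrist",b,103,s);print(A,B,np.degrees(np.arctan2(A[1]-B[1],A[0]-B[0])))
print(go([608,-57,330],50))
```

```text
[484.4 283.5 103. ] [538.5  98.3 103. ] 106.28996624531456
[512.2 183.8 103. ] [535.9 100.2 103. ] 105.8681699343661
(array([-216. ,   73.6,    0.1]), np.float64(15.624373558642032), np.float64(-34.4), np.float64(0.02))
```

```bash
python3 -m pendant '[[-50,17,0,0,0,-8,60],[-100,34,0,0,0,-17,60],[-150,51,0,0,0,-26,60],[-200,68,0,0,0,-34,60],[-216,73,0,0,0,-34,60]]'
python3 - <<'E'
from h import *
np.set_printoptions(precision=1,suppress=True)
s=sense(); im=save("wrist","w2.png")
Z=dict(mag_grip=236,lens=203,mag_pivot=200,jamb_bore=90,jamb=0)
for q in Z:
    for r in place_of("wrist",q)[:2]: print(q,np.array(r["at"]),round(r["confidence"],2),atz("wrist",r["at"],Z[q],s))
print(s["tcp_pos"],s["t"])
E
```

```text
t: 3.22
tcp_pos: [608.6, -59.5, 329.0]
tcp_rot: [0.346, 0.938, -0.0, -0.0]
ft_force: [-0.1, 1.1, -0.1]
opening: 52.6
grip_force: 0.0
mag_grip [258.2 189.2] 0.62 [611.4 -56.9 236. ]
lens [192.7 176.3] 0.83 [574.2 -99.6 203. ]
lens [ 22.8 174.6] 0.73 [ 477. -211.  203.]
mag_pivot [ 24.1 175.9] 0.71 [ 477.7 -213.3  200. ]
jamb [216.  129.9] 0.57 [566.5 -94.4   0. ]
[608.6 -59.5 329. ] 3.225
```

View pics/w2.png

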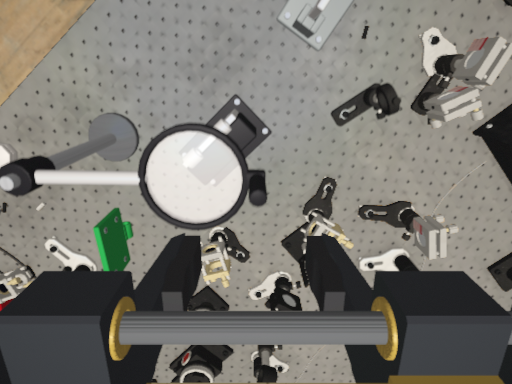

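Run:
```python
from h import *
print(go([611.4,-56.9,219],49.4))
```

```text
(array([ -3.3,   2.5, 111.5]), np.float64(49.58099997217824), np.float64(0.2), np.float64(0.04))
```

```bash
python3 -m pendant '[[-3,2.5,50,0,0,0,60],[-3,2.5,90,0,0,0,60],[-3,2.5,111,0,0,0,60],[-3,2.5,111,0,0,0,60],[-3,2.5,111,0,0,0,0],[-3,2.5,111,0,0,0,0],[-3,2.5,111,0,0,0,0],[-3,2.5,111,0,0,0,0]]'
```

```text
t: 4.53
tcp_pos: [611.8, -58.5, 219.1]
tcp_rot: [0.346, 0.938, 0.0, 0.0]
ft_force: [3.5, 3.0, 0.7]
opening: 15.1
grip_force: 3.4
```

```bash
python3 -m pendant '[[0,0,0,0,0,0,0],[0,0,0,0,0,0,0],[-9,-0.2,0,0,0,2.5,0],[-26.8,-1.8,0,0,0,7.5,0],[-44.4,-4.9,0,0,0,12.5,0],[-61.6,-9.5,0,0,0,17.5,0],[-78.5,-15.6,0,0,0,22.5,0],[-94.7,-23.2,0,0,0,27.5,0],[-110.1,-32.1,0,0,0,32.5,0],[-124.8,-42.4,0,0,0,37.5,0],[-124.8,-42.4,0,0,0,37.5,0]]' && python3 -m pendant '[[-9,-0.2,0,0,0,2.5,0],[-26.8,-1.8,0,0,0,7.5,0],[-44.4,-4.9,0,0,0,12.5,0],[-61.6,-9.5,0,0,0,17.5,0],[-78.5,-15.6,0,0,0,22.5,0],[-94.7,-23.2,0,0,0,27.5,0],[-110.1,-32.1,0,0,0,32.5,0],[-124.8,-42.4,0,0,0,37.5,0],[-124.8,-42.4,0,0,0,37.5,0]]'
```

```text
t: 5.9
tcp_pos: [677.6, -174.9, 219.0]
tcp_rot: [0.632, 0.775, -0.002, -0.001]
ft_force: [-11.2, -2.9, 4.3]
opening: 13.1
grip_force: 30.0
t: 7.02
tcp_pos: [659.0, -302.9, 219.0]
tcp_rot: [0.847, 0.532, -0.004, -0.005]
ft_force: [-24.2, 9.8, 9.2]
opening: 12.9
grip_force: 30.1
```

```bash
python3 -m pendant '[[0,0,0,0,0,0,60],[0,0,0,0,0,0,60],[0,0,0,0,0,0,60],[0,0,0,0,0,0,60],[0,0,-40,0,0,0,60],[0,0,-80,0,0,0,60],[0,0,-110,0,0,0,60],[0,0,-110,0,0,0,60]]'
python3 - <<'E'
from h import *
print(go([560,-110,330],10))
E
```

```text
t: 8.02
tcp_pos: [664.0, -302.8, 331.0]
tcp_rot: [0.846, 0.534, 0.001, 0.002]
ft_force: [0.2, 0.4, -0.6]
opening: 52.9
grip_force: 0.0
(array([ 129.3, -176.8,    0. ]), np.float64(-25.49059304959925), np.float64(-35.5), np.float64(0.29))
```

```bash
python3 -m pendant '[[30,-42,0,0,0,-8,60],[60,-85,0,0,0,-17,60],[90,-128,0,0,0,-26,60],[120,-165,0,0,0,-35.5,60],[129,-177,0,0,0,-35.5,60],[129,-177,0,0,0,-35.5,60],[129,-177,0,0,0,-35.5,60]]'
python3 - <<'E'
from h import *
np.set_printoptions(precision=1,suppress=True)
s=sense(); im=save("wrist","w3.png")
cv2.imwrite("pics/w3z.png",cv2.resize(im[60:260,150:400],(750,600),interpolation=cv2.INTER_CUBIC)[:,:,::-1])
Z=dict(lens=203,mag_grip=236,jamb_bore=90,jamb=0)
for q in Z:
  for c in("wrist","top"):
    if c=="top" and q in Z and q=="lens": read_camera("top")
    for r in place_of(c,q)[:2]: print(c,q,np.array(r["at"]),round(r["confidence"],2),atz(c,r["at"],Z[q],s))
print(s["tcp_pos"],s["t"],go(s["tcp_pos"]))
E
```

```text
t: 8.9
tcp_pos: [559.8, -111.2, 327.9]
tcp_rot: [0.644, 0.765, -0.0, -0.0]
ft_force: [-0.6, -0.5, 0.6]
opening: 53.1
grip_force: 0.0
wrist lens [275.3 337.6] 0.73 [ 613.6 -279.3  203. ]
top lens [330.6 152.2] 0.67 [ 613.2 -278.2  203. ]
top lens [340.6 130.8] 0.52 [ 671.3 -304.4  203. ]
top mag_grip [341.9 130.6] 0.89 [ 661.3 -300.9  236. ]
top mag_grip [302.9 200.7] 0.53 [ 479.9 -203.9  236. ]
wrist jamb_bore [258.  135.1] 0.67 [563.6 -92.9  90. ]
top jamb_bore [254.  176.9] 0.62 [565.8 -84.1  90. ]
wrist jamb [257.7 126.3] 0.79 [564.9 -95.1   0. ]
top jamb [343.1 130.5] 0.56 [ 737.6 -353.9    0. ]
top jamb [138.9 196.1] 0.4 [516.2 253.4   0. ]
[ 559.8 -111.2  327.9] 8.9 (array([-1.1,  0.3,  0.8]), np.float64(10.001074855814256), None, np.float64(0.0))
```

View pics/w3z.png

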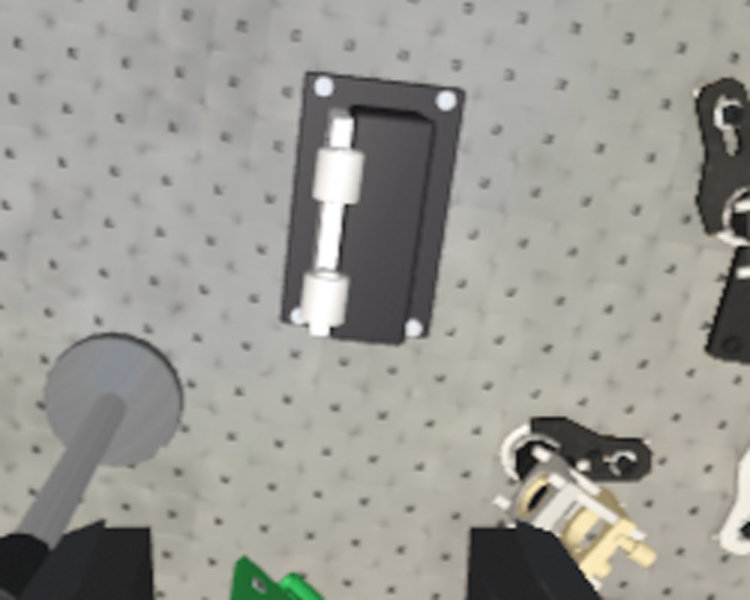

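Run:
```python
from h import *
np.set_printoptions(precision=1,suppress=True)
s=dict(sense()); s["tcp_pos"]=[559.8,-111.2,327.9]
f=lambda x,y:(150+(x+.5)/3-.5,60+(y+.5)/3-.5)
# knuckle silhouette corners at axis height: left/right sides, at z=90
def P(x,y,z): return atz("wrist",f(x,y),z,s)
for n,(x0,x1,y0,y1) in dict(far=(317.5,361,149,203),near=(305,347.5,272,326)).items():
    print(n,P((x0+x1)/2,y0,97),P((x0+x1)/2,y1,97))
A=P(338.5,176,97);B=P(326,299,97);d=A-B
print(A,B,np.linalg.norm(d),(A+B)/2,np.degrees(np.arctan2(d[1],d[0]))-90)
# foot corners z~? 
c=[P(306,73,8),P(465,89,8),P(428,338,8),P(282,322,8)]
for p in c: print(p)
d=c[0]-c[3];print(np.degrees(np.arctan2(d[1],d[0]))-90); d=c[1]-c[2];print(np.degrees(np.arctan2(d[1],d[0]))-90)
print(go([535,133,260],16))
```

```text
far [563.5 -62.1  97. ] [567.2 -82.   97. ]
near [ 567.1 -109.4   97. ] [ 571.  -130.9   97. ]
[565.1 -72.   97. ] [ 569.  -120.1   97. ] 48.2071353152366 [567. -96.  97.] 4.625089838367785
[546.5 -39.1   8. ]
[619.3 -33.4   8. ]
[ 627.7 -152.1    8. ]
[ 555.  -156.5    8. ]
4.136114139987441
4.036349884165276
(array([243.7,  18.2,  68.7]), np.float64(10.001074855814256), np.float64(-6.0), np.float64(0.0))
```

```bash
python3 - <<'E'
from h import *
print(go([526,141,200],16))
E
python3 -m pendant '[[60,4,0,0,0,-1.5,60],[120,7,20,0,0,-3,60],[180,10,60,0,0,-4.5,60],[235,13,100,0,0,-6,60],[250,11,128,0,0,-6,60],[250,11,128,0,0,-6,60],[250,11,128,0,0,-6,60]]'
python3 - <<'E'
from h import *
np.set_printoptions(precision=1,suppress=True)
s=sense(); im=save("wrist","w4.png")
cv2.imwrite("pics/w4z.png",cv2.resize(im[80:310,150:400],(652,600),interpolation=cv2.INTER_CUBIC)[:,:,::-1])
print(s["tcp_pos"],s["t"],go([526,141,200],16))
g=im.min(2)
for r in range(100,300,8):
    c=np.where(g[r,220:320]>185)[0]+220
    if len(c): print(r,c.min(),c.max(),len(c),atz("wrist",(c.mean(),r),103,s))
E
```

```text
(array([253.1,  10.8, 128.7]), np.float64(10.001074855814256), np.float64(-6.0), np.float64(0.0))
t: 10.28
tcp_pos: [527.6, 137.4, 202.1]
tcp_rot: [0.602, 0.799, 0.001, 0.001]
ft_force: [0.2, -0.5, -0.8]
opening: 52.5
grip_force: 0.0
[527.6 137.4 202.1] 10.275 (array([ 4.2, -0.6,  2.3]), np.float64(15.947326534979812), np.float64(-0.1), np.float64(0.16))
100 220 281 43 [508.9 200.9 103. ]
108 220 281 52 [510.  195.3 103. ]
116 220 281 53 [511.7 189.8 103. ]
124 220 280 41 [513.2 184.1 103. ]
132 220 280 40 [514.6 178.3 103. ]
140 220 280 60 [516.2 172.5 103. ]
148 220 280 59 [518.  166.6 103. ]
156 220 279 56 [519.3 160.5 103. ]
164 221 279 56 [521.3 154.5 103. ]
172 221 278 53 [522.1 148.  103. ]
180 221 277 52 [522.7 141.3 103. ]
188 222 272 40 [521.3 134.  103. ]
196 224 254 20 [520.9 126.8 103. ]
204 245 253 9 [529.7 122.2 103. ]
212 226 274 16 [533.  115.8 103. ]
220 245 253 9 [533.5 108.5 103. ]
228 245 253 9 [535.5 101.5 103. ]
236 245 253 9 [537.5  94.4 103. ]
```

View pics/w4z.png

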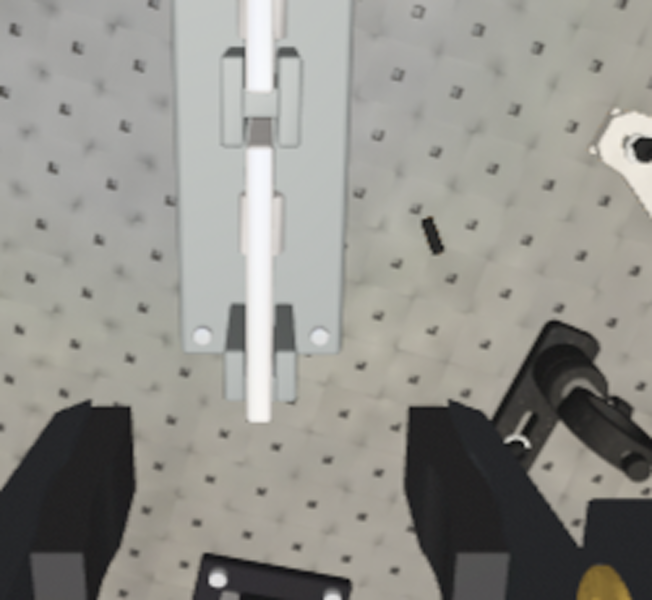

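Run:
```python
from h import *
np.set_printoptions(precision=1,suppress=True)
s=dict(sense()); n=s; s=dict(s); s["tcp_pos"]=[527.6,137.4,202.1]
A=atz("wrist",(249.1,136.4),103,s);B=atz("wrist",(249,241.3),103,s);d=A-B;C=(A+B)/2
print(A,B,np.linalg.norm(d),C,np.degrees(np.arctan2(d[1],d[0]))-90,n["tcp_pos"])
print(go([C[0],C[1],200],15.9),go([C[0],C[1],58],15.9))
```

```text
[515. 175. 103.] [538.9  89.6 103. ] 88.65166318527567 [527.  132.3 103. ] 15.654865479810667 [527.7 137.1 202.3]
(array([-4.4, -2. ,  2.3]), np.float64(15.947326534979812), np.float64(0.0), np.float64(0.16)) (array([ -4.3,  -2.4, 144.3]), np.float64(15.947326534979812), np.float64(0.0), np.float64(0.16))
```

```bash
python3 -m pendant '[[-4.3,-2.3,40,0,0,0,60],[-4.3,-2.3,80,0,0,0,60],[-4.3,-2.3,120,0,0,0,60],[-4.3,-2.3,142,0,0,0,60],[-4.3,-2.3,143,0,0,0,60],[-4.3,-2.3,143,0,0,0,0],[-4.3,-2.3,143,0,0,0,0],[-4.3,-2.3,143,0,0,0,0],[-4.3,-2.3,143,0,0,0,0],[-4.3,-2.3,143,0,0,0,0],[-4.3,-2.3,143,0,0,0,0],[-4.3,-2.3,143,0,0,0,0]]'
```

```text
t: 11.82
tcp_pos: [525.7, 133.3, 57.9]
tcp_rot: [0.602, 0.799, 0.0, 0.0]
ft_force: [-0.3, -0.2, 3.3]
opening: 7.8
grip_force: 30.0
```

```bash
python3 -m pendant '[[0,0,-10,0,0,0,0],[0,0,-25,0,0,0,0],[0,0,-40,0,0,0,0],[0,0,-65,0,0,0,0],[0,0,-100,0,0,0,0],[0,0,-140,0,0,0,0],[0,0,-150,0,0,0,0],[0,0,-150,0,0,0,0]]'
python3 - <<'E'
from h import *
print(go([567,-96,208],4.2))
E
```

```text
t: 12.82
tcp_pos: [525.5, 133.3, 207.6]
tcp_rot: [0.602, 0.799, 0.0, 0.0]
ft_force: [0.2, 0.1, -2.5]
opening: 8.0
grip_force: 30.0
(array([-231.9,  -23.3,   -0.4]), np.float64(16.010857823171012), np.float64(11.8), np.float64(0.01))
```

```bash
python3 - <<'E'
from h import *
print(go([571.4,-156,208],4.2))
E
python3 -m pendant '[[-40,-4,0,0,0,2,0],[-85,-8,0,0,0,4,0],[-130,-13,0,0,0,6,0],[-175,-18,0,0,0,8,0],[-220,-24,0,0,0,10,0],[-260,-30,0,0,0,11.8,0],[-291,-35.7,0,0,0,11.8,0],[-291,-35.7,0,0,0,11.8,0],[-291,-35.7,0,0,0,11.8,0],[-291,-35.7,0,0,0,11.8,0]]'
python3 - <<'E'
from h import *
np.set_printoptions(precision=1,suppress=True)
s=sense(); im=save("wrist","w5.png"); json.dump({k:list(map(float,s[k])) for k in("tcp_pos","tcp_rot")},open("s5.json","w"))
print(s["tcp_pos"],s["ft_force"],go(s["tcp_pos"]))
cv2.imwrite("pics/w5z.png",cv2.resize(im[0:300,130:390],(520,600),interpolation=cv2.INTER_CUBIC)[:,:,::-1])
E
```

```text
(array([-290.8,  -35.6,   -0.4]), np.float64(16.010857823171012), np.float64(11.8), np.float64(0.01))
t: 14.08
tcp_pos: [571.4, -155.2, 207.3]
tcp_rot: [0.68, 0.733, -0.0, -0.001]
ft_force: [-0.6, 0.4, -2.0]
opening: 7.5
grip_force: 30.0
[ 571.4 -155.2  207.3] [-0.6  0.4 -2. ] (array([ 0.1, -0.1,  0.2]), np.float64(4.279360864837016), None, np.float64(0.04))
```

View pics/w5z.png

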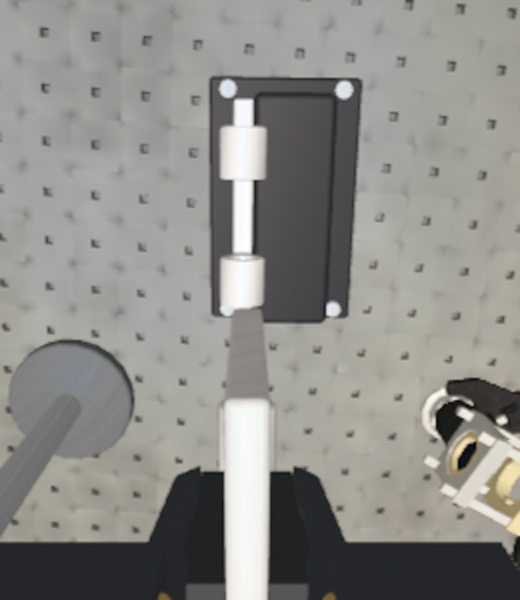

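Run:
```python
from h import *
np.set_printoptions(precision=1,suppress=True)
s=json.load(open("s5.json")); R=Ro.from_quat(s["tcp_rot"]).as_matrix()
def P(x,y,z): return R.T@(atz("wrist",(130+(x+.5)/2-.5,(y+.5)/2-.5),z,s)-s["tcp_pos"])
print("tool frame: far knuckle",P(243.5,125,97),P(243,180,98),"near",P(242.5,258,98),P(242.5,309,97))
print("pin slot sides z90", [P(x,150,90)[1] for x in(220.5,266.5)],[P(x,285,90)[1] for x in(220.5,264.5)])
print("leaf top corner",P(248.5,400,252.4),"low corner",P(247.5,309,182.4), "w",P(226,400,252.4)[1],P(271,400,252.4)[1])
print("foot", P(210,78,8),P(211,318,8),P(361,80,8),P(347,318,8))
```

```text
tool frame: far knuckle [ 92.7   0.1 110.4] [ 73.3  -0.1 109.4] near [ 44.1  -0.3 109.3] [ 23.6  -0.4 110.3]
pin slot sides z90 [np.float64(-8.707642828689039), np.float64(8.886109408675116)] [np.float64(-9.388747832253147), np.float64(8.566535478997423)]
leaf top corner [ 43.8   1.4 -45.1] low corner [43.1  1.4 24.9] w -2.29526111001654 5.167900698315239
foot [117.6 -16.4 199.4] [ -1.8 -18.  199.3] [116.7  56.9 199.3] [ -1.8  55.9 199.3]
```

```bash
python3 -m pendant '[[20,-0.5,0,0,0,0.5,0],[40,-1,0,0,0,0.5,0],[60,-1.5,0,0,0,0.5,0],[60,-1.5,10,0,0,0.5,0],[60,-1.5,30,0,0,0.5,0],[60,-1.5,50,0,0,0.5,0],[60,-1.5,55,0,0,0.5,0],[60,-1.5,55,0,0,0.5,0],[60,-1.5,55,0,0,0.5,0]]'
python3 - <<'E'
from h import *
s=sense(); w=save("wrist","w6.png"); a=save("scene","s6.png")
c=cv2.resize(a[170:240,225:305],(457,400),interpolation=cv2.INTER_CUBIC)
d=cv2.resize(w[60:260,170:340],(340,400),interpolation=cv2.INTER_CUBIC)
cv2.imwrite("pics/m6.png",np.hstack([c,d])[:,:,::-1]); print(s["tcp_pos"],s["ft_force"])
for X in([567,-96,90],):print(proj("scene",X))
E
```

```text
t: 15.25
tcp_pos: [566.0, -96.8, 153.5]
tcp_rot: [0.684, 0.73, 0.0, 0.001]
ft_force: [-0.1, -0.2, -2.4]
opening: 7.8
grip_force: 30.0
[566.03636648 -96.75229002 153.45711013] [-0.12536368 -0.18170258 -2.43972159]
[261.98390982 205.72066055]
```

View pics/m6.png

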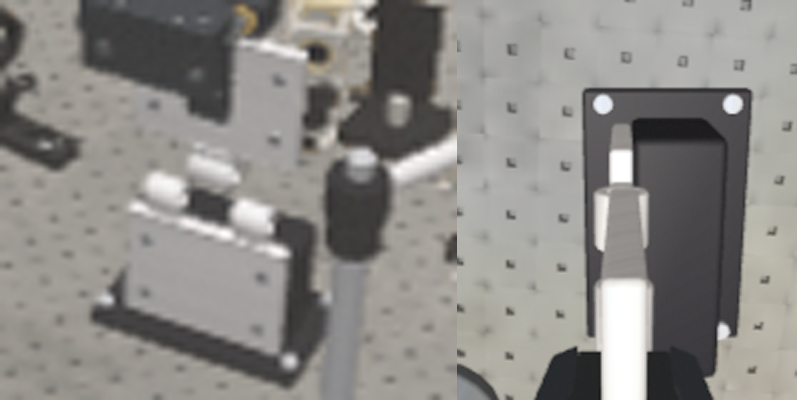

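```bash
python3 -m pendant '[[0,0,0,0,0,0,0],[0,0,0,0,0,0,0]]'
python3 - <<'E'
from h import *
np.set_printoptions(precision=1,suppress=True)
s=sense(); im=save("wrist","w7.png"); R=Ro.from_quat(s["tcp_rot"]).as_matrix()
print(s["tcp_pos"],calibration("wrist")["cx"],calibration("wrist")["cy"])
cv2.imwrite("pics/w7z.png",cv2.resize(im[110:240,210:310],(600,780),interpolation=cv2.INTER_CUBIC)[:600,:,::-1])
E
```

```text
t: 15.6
tcp_pos: [565.7, -96.5, 152.9]
tcp_rot: [0.684, 0.73, 0.0, 0.0]
ft_force: [-0.0, -0.1, -1.8]
opening: 7.8
grip_force: 30.0
[565.7 -96.5 152.9] 252.97317749231894 187.27436988202297
```

View pics/w7z.png

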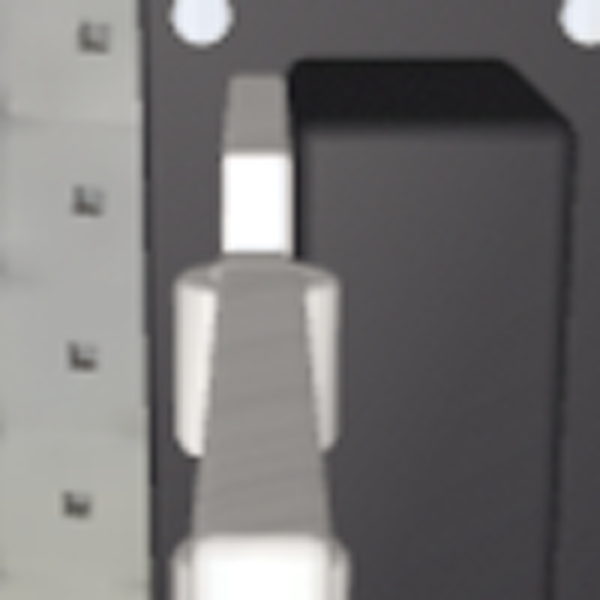

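Run:
```python
from h import *
np.set_printoptions(precision=1,suppress=True)
s=sense(); R=Ro.from_quat(s["tcp_rot"]).as_matrix()
def P(x,y,z): return R.T@(atz("wrist",(210+(x+.5)/6-.5,110+(y+.5)/6-.5),z,s)-s["tcp_pos"])
z=s["tcp_pos"][2]
print("inner",P(256,457,97),"outer",P(256,275,95),"jamb plate top end (45)",P(256,155,76))
print("leaf top",P(262,537,z+45.1),"leaf low",P(262,265,z-24.9))
print(z, go([565.7,-96.5,128.9]))
```

```text
inner [15.   0.7 55.9] outer [34.8  0.7 57.9] jamb plate top end (45) [44.4  0.7 76.9]
leaf top [ 44.    1.2 -45.1] leaf low [43.4  1.3 24.9]
152.88428450224075 (array([ 0., -0., 24.]), np.float64(3.7095964700914954), None, np.float64(0.01))
```

```bash
python3 -m pendant '[[1.3,-0.5,0,0,0,0,0],[1.3,-0.5,3,0,0,0,0],[1.3,-0.5,7,0,0,0,0],[1.3,-0.5,11,0,0,0,0],[1.3,-0.5,15,0,0,0,0],[1.3,-0.5,19,0,0,0,0],[1.3,-0.5,22,0,0,0,0],[1.3,-0.5,24,0,0,0,0],[1.3,-0.5,24,0,0,0,0],[1.3,-0.5,24,0,0,0,0],[1.3,-0.5,24,0,0,0,0],[1.3,-0.5,24,0,0,0,0]]'
python3 - <<'E'
from h import *
s=sense(); w=save("wrist","w8.png"); a=save("scene","s8.png")
c=cv2.resize(a[180:230,235:295],(480,400),interpolation=cv2.INTER_CUBIC)
d=cv2.resize(w[120:245,200:300],(320,400),interpolation=cv2.INTER_CUBIC)
cv2.imwrite("pics/m8.png",np.hstack([c,d])[:,:,::-1]); print(s["tcp_pos"],s["ft_force"])
for q in("lens","other_leaf_centre"):
  read_camera("top"); print(q,[(r["at"],r["confidence"]) for r in place_of("top",q)[:2]])
E
```

```text
t: 17.15
tcp_pos: [565.2, -95.3, 128.8]
tcp_rot: [0.684, 0.73, 0.0, 0.0]
ft_force: [0.0, 0.2, -2.1]
opening: 8.0
grip_force: 30.0
[565.16786832 -95.27342261 128.84494274] [ 0.04607069  0.19037799 -2.13126165]
lens [([331.2, 153.6], 0.87), ([361.7, 183.6], 0.47)]
other_leaf_centre [([136.6, 200.1], 0.73)]
```

View pics/m8.png

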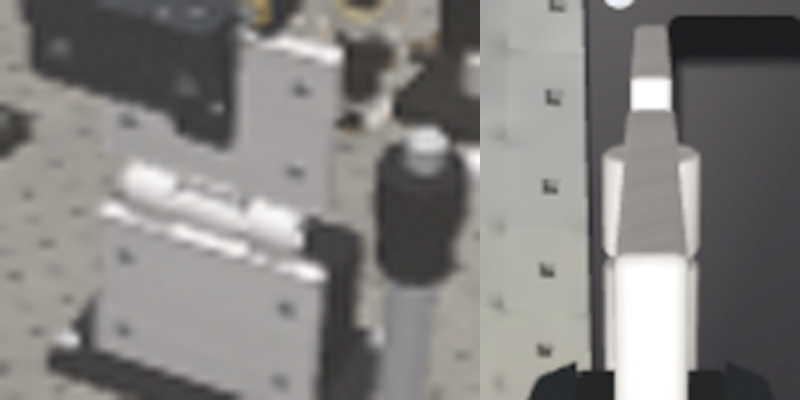

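```bash
python3 -c "
from bench import *
print(finish_job())"
```

```text
the job is handed in; nothing more can be done
None
```

I handed the job in at about 17 s: the lens is about 19 cm from the hinge block. The single-knuckle leaf is held in the gripper with its knuckle between the block's two, holes aligned to under 1 mm by camera and the wrist force showing only its weight. I moved nothing else.

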